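Mark a drawer rail on the marking press

TASK

Push the carrier away from you along its guides until it clicks into the marking station. Then slide the drawer rail along the carrier's channel until the pencilled cross lies right under the press's point, and last press the plunger's knob straight down until the point bites into the cross, and let it spring back. Leave carrier and rail in place, mark the wood nowhere else, and do not disturb the other things.

Things in the scene. Friction and masses are not known exactly. Their poses are not given: they have to be found in the camera images.
- jig: fixed marking press; place and yaw vary. Steel base plate 12 mm thick, x -165 to +150, y -130 to +230 mm; column 207 mm high at x +112, y -72; arm (30 mm wide, height 163-197 mm) to a barrel over the origin (42 mm diameter, height 140-215 mm) that holds the plunger. Origin: on the table, below the plunger axis. x: the carrier's way, away from the robot; y: along the drawer rail
- carrier: aluminium, slides along jig x only. Plate 110 (x) x 300 (y, -100 to +200) mm, top 42 mm above table; two fences along y, 8 mm wide, tops at 50 mm, form an open-ended 47.4 mm channel. Origin: table level below the channel. At the marking station it meets jig's origin: a sprung ball clicks in, centring it from 5 mm either side; 5-10 N to pass; it can go 15 mm too far
- carrier_post (a point): centre of the top (95 mm above the table) of the carrier's dark wooden push post, 20 mm (x) x 26 mm (y), 53 mm high, standing on a tongue of the carrier 113 mm towards the robot from the channel's middle line
- rail: loose drawer rail of pale wood, 45 mm (x) x 280 mm (y) x 30 mm high, about 260 g, lying along y in the carrier's channel, its top 72 mm above the table and 22 mm above the fences. Origin: centre of its underside; z up
- cross (a point): middle of the pencilled cross (arms 22 mm long) on the rail's top face, on its centre line, 70 mm from its -y end. The two small round dots on the rail are old screw holes
- plunger (a joint): how far the sprung plunger is pressed down, m. 0 = up (it springs back by itself), 0.018 = its stop; the point meets the rail's top at about 0.014; 3 N to start, about 7 N at the rail
- point_tip (a point): tip of the plunger's steel marking point, on the vertical plunger axis; 86 mm above the table when up, 14 mm above the rail's top
- knob_top (a point): centre of the top of the plunger's black round knob (42 mm diameter, 18 mm high), straight above the point; 254 mm above the table when up
- tin: bystander: small closed steel can, 48 mm across, 50 mm high, standing on the press's base plate behind the carrier; origin at its underside
- pull: bystander: turned dark wooden drawer pull, 34 mm across, 31 mm high, standing on the base plate behind the carrier; origin at its underside
- glue: bystander: white bottle, 60 mm across, 170 mm high; origin at its underside
- knife: bystander: putty knife lying flat on the table; origin at its underside
- sander: bystander: cork sanding block 110 x 60 x 35 mm; origin at its underside
- mug: bystander: white mug, 76 mm across, 90 mm high; origin at its underside
- offcut: bystander: dark wooden offcut 40 x 100 x 22 mm; origin at its underside
- mallet: bystander: hammer lying on the table; origin at its underside

How it is judged:
By the outcome, as a careful person would: the job done as asked, in the order asked, and still so for the second after the job is handed in, with the robot touching nothing.
It also fails if it takes over 59 s, if anything falls off the work surface, if the arm or the gripper's body presses on something with over 40 N, if the wrist force passes 120 N, or if a joint passes its speed limit or range.

ROBOT

A 6-joint arm with a two-finger parallel gripper is mounted at the origin on the work surface. World frame = base frame: x ahead of the robot, y to its left, z up, the work surface at z = 0. Lengths are in m, angles in rad, forces in N, time in s.
With the tool pointing down it reaches from about 0.35 to 0.875 m from the base axis. Payload 4.2 kg.
Tool frame: the origin (TCP) lies at the very end of the fingers, on their centre line; the grasp point (between the pads) lies 19 mm behind it; z points along the fingers, y is the line along which they close (so a half turn about z gives the same grasp; the last joint's range is limited). The gripper opens to 87 mm and grips with 3 to 60 N. Pads are 19 mm wide; open, the fingers measure 117 mm over their backs; the gripper's body (75 mm by 190 mm) begins 51 mm behind the grasp point.
Start: joints at [-0.906, 0.385, 0.008, 0, -1.194, -0.259], TCP at [0.247, -0.574, 0.223] pointing down, gripper open.
Joint ranges: [-3.14, 3.14], [-1.21, 2.06], [-1.07, 1.41], [-3.16, 2.05], [-2.99, -0.16], [-3.1, 3.1]. Speed limits (rad/s): [2.79, 2.79, 3.14, 3.14, 3.14, 3.14].

INTERFACE

Orientations are given as a rotation vector (axis times angle).
In Python, from plant import arm gives the robot as it stands. Calls block until the motion is done:
- arm.goto(position, orientation): joint-space move of the TCP to a pose.
- arm.move_straight(position, rot=None, velocity=0.15): straight line of the TCP; rot=None keeps the orientation; velocity is the mean speed in m/s.
- arm.goto_joints(angles): joint-space move.
- arm.move_gripper(opening, grip_force=None): finger opening in m; grip_force is the grip in N (None keeps the last); returns when the fingers have stopped.
- arm.dwell(seconds).
- arm.inverse_kinematics(position, orientation): joint angles nearest the present ones, or None.
- arm.state(): the state.
- arm.read_camera(name): name is "scene" or "side" or "wrist"; returns a dict with "frame" (420x560x3 uint8, blue, green, red), "vfov" (degrees; the focal length in pixels is half the picture's height over the tangent of half this angle, whatever the lens; pixels are square), "cx", "cy" (the principal point, pixels), "world_from_camera" (4x4, takes a point from camera to world coordinates); the wrist camera has in their place "hand_eye" (4x4, takes a point from camera to tool coordinates, whose origin is the TCP and whose axes are the flange's). Camera axes: x right, y up, looking along -z (the intrinsics and any distortion apply to the point x, -y, -z); pixel columns grow to the right and rows downward; lengths in m; the calibration is good to about 2 mm. A picture is of the moment at which its call begins: read the wrist's pose just before it. There is no depth.
A pose or a line that the arm cannot do raises arm.Unreachable and nothing moves.
- arm.hand_in(): hands the job in; it is judged then, once.
The state is a dict: "clock": time; "joints": joint angles; "joint_vel": joint speeds; "joint_efforts": joint torques, N m; "ee_pos": TCP position; "ee_rot": TCP orientation; "ft_force": force on the tool from outside, world axes, zero at the start; "ft_torque": the same for the moment, N m; "width": finger opening in m; "grip_force": force on a finger pad.
Only numpy, scipy, OpenCV 4.12 (cv2) and the standard library are available. Lean on these libraries where they do the work, as an engineer would, in place of code of your own. Each camera call takes 0.05 s, during which the arm holds its last target. There are 200 camera calls.

## Working session

There is one attempt and no reset: what is moved stays moved. The work goes in short steps, each a Python script; the robot and the scene stay as the last script left them, time stands still between calls to the robot, and variables do not carry over. Pictures are saved under pics/ and viewed, at most 10 in all, crops included, and the job is handed in when it is done.

```bash
mkdir -p pics; ls
python3 - <<'E'
from plant import arm
import cv2,numpy as np
for n in("scene","side"):
    c=arm.read_camera(n); cv2.imwrite(f"pics/{n}0.png",c["frame"]); print(n,c["vfov"],c["cx"],c["cy"],c["world_from_camera"].round(3).tolist(),[k for k in c])
c=arm.read_camera("wrist");print({k:v for k,v in c.items() if k!="frame"});s=arm.state();print(s)
E
```

```text
pics
scene 42.00863940255593 283.8924487377757 212.49638688287 [[-0.039, -0.78, 0.625, 1.406], [0.999, -0.039, 0.015, 0.011], [0.013, 0.625, 0.781, 1.236], [0.0, 0.0, 0.0, 1.0]] ['frame', 'vfov', 'cx', 'cy', 'world_from_camera']
side 43.15097507793295 277.1812953811549 213.46589348700664 [[-0.805, 0.455, -0.381, 0.003], [-0.594, -0.612, 0.523, 0.769], [0.004, 0.647, 0.763, 1.27], [0.0, 0.0, 0.0, 1.0]] ['frame', 'vfov', 'cx', 'cy', 'world_from_camera']
{'vfov': 61.647133656229144, 'cx': 283.145987364281, 'cy': 206.85175794960657, 'hand_eye': array([[ 1.71056404e-04,  9.59493455e-01,  2.81730866e-01,
         7.65961732e-02],
       [ 9.99999189e-01,  1.91434232e-04, -1.25913132e-03,
         4.88675521e-04],
       [-1.26206120e-03,  2.81730853e-01, -9.59492644e-01,
        -1.61728021e-01],
       [ 0.00000000e+00,  0.00000000e+00,  0.00000000e+00,
         1.00000000e+00]])}
{'clock': 0.15, 'joints': array([-9.06408159e-01,  3.85397323e-01,  6.92813535e-03, -3.57419979e-04,
       -1.19399142e+00, -2.58597709e-01]), 'joint_vel': array([ 0.00042847, -0.00193832,  0.00416393,  0.0003552 ,  0.00069434,
       -0.00160952]), 'joint_efforts': array([-4.16428543e-05, -3.91052091e+01,  1.87587404e+01,  4.22237545e+00,
        1.23817814e-02, -1.35546807e-04]), 'ee_pos': array([ 0.24654779, -0.57381877,  0.22169503]), 'ee_rot': array([ 6.32757465e-01, -3.07675620e+00, -2.57279170e-03]), 'ft_force': array([0.05379572, 0.37216721, 0.95827793]), 'ft_torque': array([ 0.02284485,  0.00216104, -0.02517593]), 'grip_force': 0.0, 'width': 0.08700200434371831}
```

View pics/scene0.png

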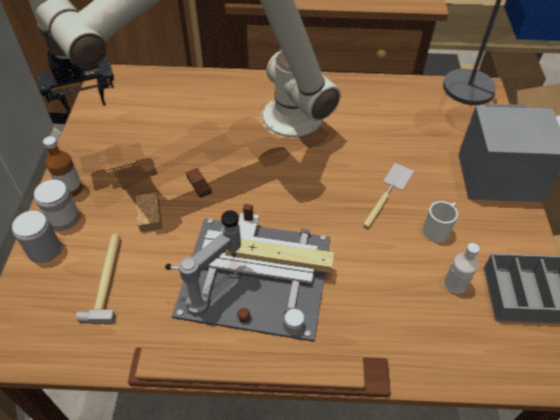

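View pics/side0.png

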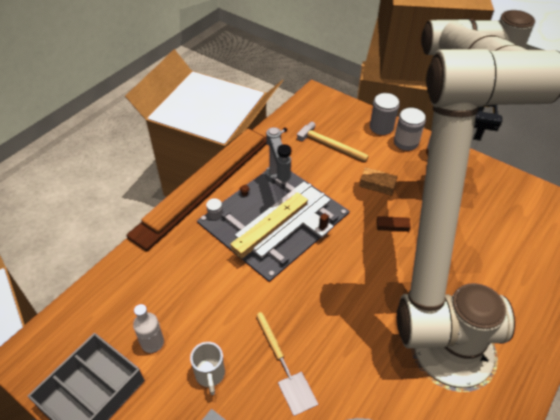

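Scene: the jig plate is at about (178–330, 220–342), the knob at (230,218), the post at (248,211), and the rail spans (230–333, 240–270). I'll enlarge both views.

Run:
```python
import cv2,numpy as np
a=cv2.imread("pics/scene0.png")[195:345,170:340]; b=cv2.imread("pics/side0.png")[120:280,190:355]
cv2.imwrite("pics/c1.png",cv2.resize(a,None,fx=4.5,fy=4,interpolation=2) if 0 else cv2.resize(a,None,fx=4,fy=4,interpolation=2))
cv2.imwrite("pics/c2.png",cv2.resize(b,None,fx=3.75,fy=3.75,interpolation=2))
```

```text
(no output)
```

View pics/c1.png

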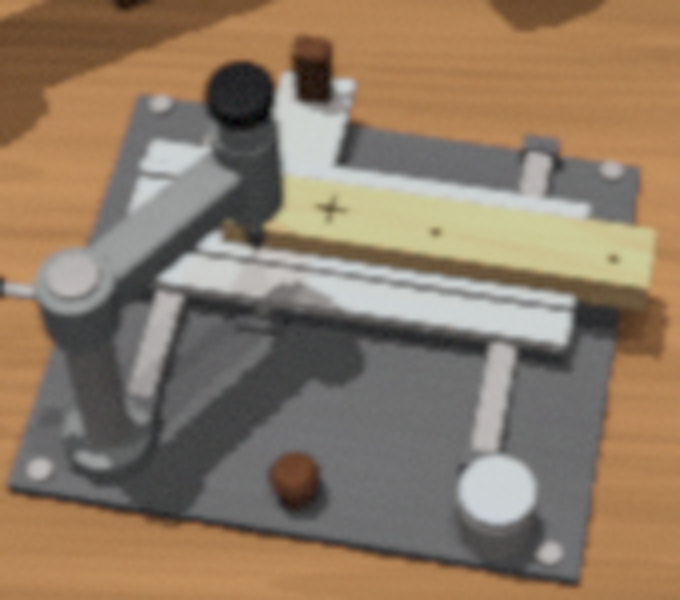

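View pics/c2.png

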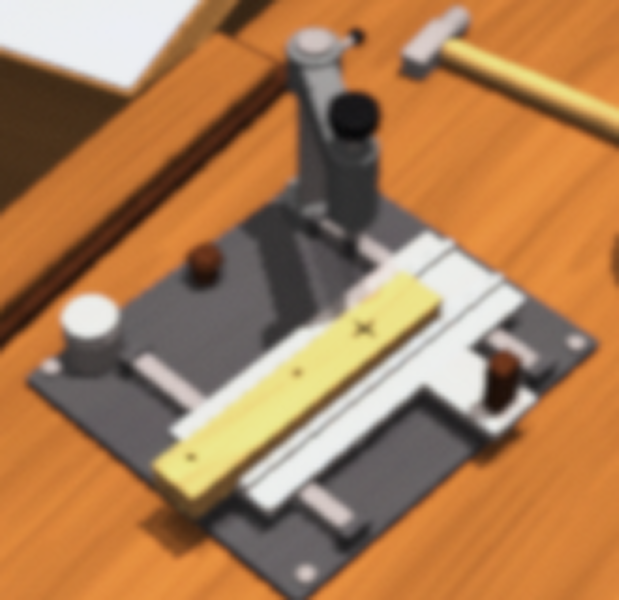

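c1 (scene crop, ×4) shows plate corners at (140,96), (638,168), (10,487) and (578,576), knob top at (240,86), post top at (313,44) and cross at (332,209). c2 (side crop, ×3.75) shows knob (355,106), post (505,361), cross (364,328), and plate corners (597,345) and (28,380).

```bash
cat > h.py <<'E'
from plant import arm
import cv2,numpy as np
from scipy.optimize import least_squares
from scipy.spatial.transform import Rotation as R
def ray(c,u,v,T=None):
    T=c["world_from_camera"] if T is None else T
    f=c["frame"].shape[0]/2/np.tan(np.radians(c["vfov"])/2)
    return T[:3,3],T[:3,:3]@np.array([(u-c["cx"])/f,-(v-c["cy"])/f,-1])
def atz(c,u,v,z,T=None):
    o,d=ray(c,u,v,T); return (o+d*(z-o[2])/d[2])[:3]
def proj(c,p,T=None):
    T=c["world_from_camera"] if T is None else T
    f=c["frame"].shape[0]/2/np.tan(np.radians(c["vfov"])/2)
    q=T[:3,:3].T@(np.array(p)-T[:3,3]); return np.array([c["cx"]-f*q[0]/q[2],c["cy"]+f*q[1]/q[2]])
def wristT(s,c):
    T=np.eye(4);T[:3,:3]=R.from_rotvec(s["ee_rot"]).as_matrix();T[:3,3]=s["ee_pos"];return T@c["hand_eye"]
def rot(yaw): # tool down, tool y axis along direction yaw+90deg
    return (R.from_euler('z',yaw)*R.from_euler('x',np.pi)).as_rotvec()
def jw(J,p): # jig (x,y) -> world xy
    c,s=np.cos(J[2]),np.sin(J[2]); return np.array([J[0]+c*p[0]-s*p[1],J[1]+s*p[0]+c*p[1]])
E
python3 - <<'E'
from h import *
S=arm.read_camera("scene");D=arm.read_camera("side")
s=lambda u,v:(170+u/4-.4,195+v/4-.4); d=lambda u,v:(190+u/3.75-.4,120+v/3.75-.4)
obs=[(S,s(140,96),(-.165,-.13,.012)),(S,s(638,168),(-.165,.23,.012)),(S,s(10,487),(.15,-.13,.012)),(S,s(578,576),(.15,.23,.012)),(S,s(240,86),(0,0,.254)),
(D,d(597,345),(-.165,-.13,.012)),(D,d(28,380),(.15,.23,.012)),(D,d(355,106),(0,0,.254))]
fn=lambda J:np.concatenate([proj(c,[*jw(J,p),p[2]])-np.array(q) for c,q,p in obs])
r=least_squares(fn,[.55,-.1,0]);J=r.x;print("J",J,np.degrees(J[2]));print(r.fun.reshape(-1,2).round(1).tolist())
Rm=np.array([[np.cos(J[2]),np.sin(J[2])],[-np.sin(J[2]),np.cos(J[2])]])
for n,a,b,z in[("knob",(240,86),(355,106),.254),("post",(313,44),(505,361),.095),("cross",(332,209),(364,328),.072),("railend",(655,230),(155,465),.072),("tin",(498,485),(90,315),.062),("pull",(296,475),(205,255),.043)]:
    for c,q in((S,s(*a)),(D,d(*b))):
        w=atz(c,*q,z)[:2]; print(n,w.round(4),"jig",(Rm@(w-J[:2])).round(4))
E
```

```text
J [ 0.63734405 -0.13048294 -0.12862856] -7.369873366600106
[[-0.8, -0.8], [0.8, -0.7], [-1.0, -0.3], [0.8, 0.8], [0.2, 0.2], [1.2, -0.9], [-1.1, -0.4], [-0.2, 0.8]]
knob [ 0.6368 -0.131 ] jig [-0.0004 -0.0005]
knob [ 0.6388 -0.1334] jig [ 0.0018 -0.0027]
post [ 0.474  -0.1085] jig [-0.1649  0.0008]
post [ 0.4764 -0.1104] jig [-0.1622 -0.0007]
cross [ 0.5926 -0.0875] jig [-0.0499  0.0369]
cross [ 0.5947 -0.0893] jig [-0.0475  0.0353]
railend [0.5989 0.1217] jig [-0.0704  0.2452]
railend [0.6411 0.1153] jig [-0.0278  0.2442]
tin [0.7813 0.0257] jig [0.1227 0.1734]
tin [0.7854 0.0243] jig [0.127  0.1725]
pull [ 0.7701 -0.097 ] jig [0.1273 0.0503]
pull [ 0.7642 -0.0963] jig [0.1214 0.0502]
```

The measurements agree to about 2 mm: jig yaw is −7.4°, the carrier sits 50 mm short, and the cross is 36 mm too far in +y. Next I'll grip the post and push the carrier.

```bash
cat >> h.py <<'E'
J=np.array([0.6375,-0.1308,-0.1286])
Q=rot(J[2]+np.pi)
def P(x,y,z): return np.array([*jw(J,(x,y)),z])
def st(m=""): 
    s=arm.state(); w=s["ee_pos"]; c,n=np.cos(J[2]),np.sin(J[2]); dx,dy=w[:2]-J[:2]
    f=s["ft_force"]; print(m,"t%.1f"%s["clock"],"jig",np.round([c*dx+n*dy,-n*dx+c*dy,w[2]],4),"F",np.round([c*f[0]+n*f[1],-n*f[0]+c*f[1],f[2]],1),"w %.4f g %.1f"%(s["width"],s["grip_force"]),flush=True)
E
python3 - <<'E'
from h import *
print(arm.inverse_kinematics(P(-.1635,0,.18),Q))
arm.goto(P(-.1635,0,.18),Q);st("hover")
arm.move_straight(P(-.1635,0,.060),velocity=.12);st("down")
arm.move_gripper(.02,grip_force=20);st("grip")
for x in(-.14,-.125,-.119,-.116,-.113): arm.move_straight(P(x,0,.060),velocity=.03);st("push")
c=arm.read_camera("scene")["frame"];cv2.imwrite("pics/s1.png",cv2.resize(c[195:345,170:340],None,fx=4,fy=4,interpolation=2))
E
```

```text
[ 1.06633051e-01  1.89949062e-01 -3.83605485e-01 -4.44089210e-16
 -9.97241780e-01 -1.80602938e+00]
hover t2.1 jig [-0.1634 -0.0004  0.1801] F [ 0.  -0.6 -0.6] w 0.0872 g 0.0
down t3.3 jig [-0.1629  0.      0.0606] F [ 1.1 -0.4 -0. ] w 0.0868 g 0.0
grip t4.3 jig [-0.1633  0.0006  0.06  ] F [ 0.   4.6 -0.8] w 0.0258 g 20.0
push t5.2 jig [-0.1396  0.0005  0.06  ] F [0.5 5.7 0.2] w 0.0255 g 20.0
push t5.9 jig [-0.1265  0.0004  0.06  ] F [-4.4  6.8  3.1] w 0.0258 g 20.0
push t6.2 jig [-0.1201  0.0004  0.0599] F [-1.9  6.2  2.1] w 0.0259 g 20.0
push t6.5 jig [-0.1158  0.0004  0.0599] F [ 0.6  5.2 -0.4] w 0.0257 g 20.0
push t6.7 jig [-0.1135  0.0004  0.0599] F [-2.   6.2  0.5] w 0.0259 g 20.0
```

View pics/s1.png

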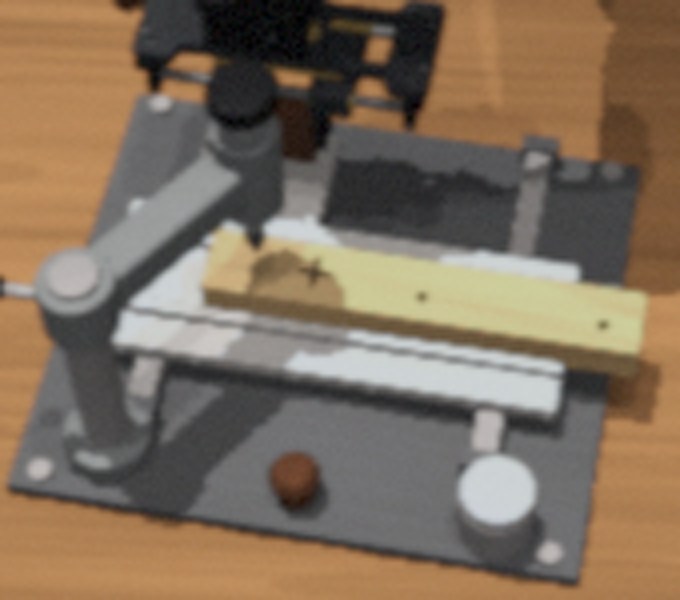

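The carrier moved 50 mm. Resistance peaked and then dropped, which fits the click. In the crop the point tip is at (257,241) and the cross at (316,271). I'll release the post, retreat, hover over the rail and look with the wrist camera.

Run:
```python
from h import *
arm.move_gripper(.07);st("rel")
arm.move_straight(P(-.116,0,.14),velocity=.15)
arm.move_straight(P(-.14,0.03,.2),velocity=.2)
Q2=rot(J[2]+np.pi/2)
print(arm.inverse_kinematics(P(0,.15,.15),Q2))
arm.goto(P(-.08,.15,.2),Q2);arm.move_gripper(.087);arm.move_straight(P(0,.15,.15),velocity=.2);st("hover")
s=arm.state();c=arm.read_camera("wrist");cv2.imwrite("pics/w1.png",c["frame"])
np.savez("w1.npz",T=wristT(s,c))
S=arm.read_camera("scene");cv2.imwrite("pics/s2.png",cv2.resize(S["frame"][195:345,170:340],None,fx=4,fy=4,interpolation=2))
q=lambda u,v:(170+u/4-.4,195+v/4-.4)
Rm=np.array([[np.cos(J[2]),np.sin(J[2])],[-np.sin(J[2]),np.cos(J[2])]])
for n,a,z in(("tip",(257,241),.086),("cross",(316,271),.072)): print(n,(Rm@(atz(S,*q(*a),z)[:2]-J[:2])).round(4))
T=wristT(s,c)
for p in((0,0,.086),(0,.036,.072)): print(proj(c,P(*p),T))
```

```text
rel t7.8 jig [-0.113  0.     0.06 ] F [ 1.1 -0.3  1.1] w 0.0700 g 0.0
[ 0.27304045  0.4922063  -0.00714105  0.         -1.07144898  2.7399522 ]
hover t14.0 jig [-0.0003  0.1499  0.15  ] F [-0.6 -0.1  0.9] w 0.0868 g 0.0
tip [-0.008  -0.0021]
cross [-0.0014  0.0369]
[283.2818271  401.80368853]
[283.30671638 351.83636654]
```

View pics/w1.png

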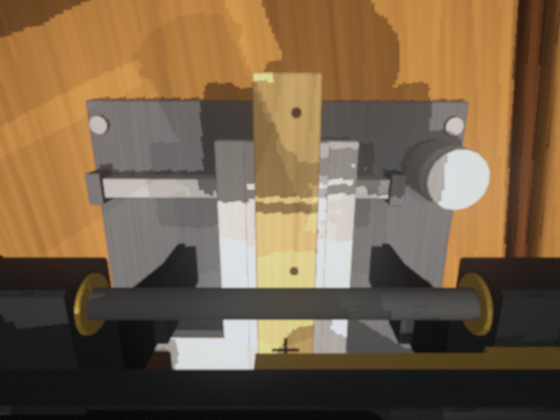

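The wrist view shows the cross at (286,350). The rail (253–322) and carrier (216–357) are centred on ≈286.5. From the plate edges (88–467), jig x=0 also falls at ≈286.5, so the carrier is at the station. I'll grip the rail gently and slide it −37 mm.

Run:
```python
from h import *
arm.move_straight(P(0,.15,.055),velocity=.12);st("down")
arm.move_gripper(.04,grip_force=8);st("grip")
arm.move_straight(P(0,.113,.055),velocity=.04);arm.dwell(.2);st("slid")
arm.move_gripper(.065);st("rel")
arm.move_straight(P(0,.113,.13),velocity=.15)
# oblique look from the +y side, tilted so the camera sees under the barrel
for tilt in (60,50,40,30):
    # rotate tool about jig x axis: camera (at tool +x= +y side) looks towards -y
    a=R.from_euler('z',J[2]); Rt=a*R.from_euler('x',-np.radians(tilt))*a.inv()*R.from_rotvec(rot(J[2]+np.pi/2))
    c=arm.read_camera("wrist");he=c["hand_eye"]
    # place the camera so that target (0,0,.079) is at the image centre, distance .2
    d=.20; cw=Rt.as_matrix()@he[:3,:3]; cam=P(0,0,.079)+cw[:,2]*d; pos=cam-Rt.as_matrix()@he[:3,3]
    q=arm.inverse_kinematics(pos,Rt.as_rotvec())
    print(tilt,pos.round(3),"cam",cam.round(3),"view",(-cw[:,2]).round(2),None if q is None else q.round(2))
```

```text
down t15.0 jig [0.0007 0.1502 0.056 ] F [ 0.8  0.6 -0.1] w 0.0865 g 0.0
grip t15.8 jig [0.0006 0.1501 0.0552] F [ 1.8  0.4 -0.8] w 0.0453 g 8.0
slid t17.1 jig [1.000e-04 1.125e-01 5.510e-02] F [ 3.5 -1.7 -0. ] w 0.0452 g 8.0
rel t17.8 jig [-1.00e-04  1.13e-01  5.50e-02] F [ 1.4  0.2 -0.5] w 0.0652 g 0.0
60 [ 0.639 -0.116  0.113] cam [0.663 0.062 0.126] view [-0.13 -0.96 -0.24] [ 0.36  0.73 -0.36  0.91 -1.31  2.01]
50 [ 0.638 -0.122  0.115] cam [0.661 0.051 0.159] view [-0.12 -0.91 -0.4 ] [ 0.32  0.66 -0.36  0.83 -1.19  2.11]
40 [ 0.638 -0.128  0.116] cam [0.659 0.034 0.19 ] view [-0.11 -0.83 -0.55] [ 0.28  0.6  -0.33  0.73 -1.09  2.23]
30 [ 0.637 -0.135  0.116] cam [0.656 0.013 0.217] view [-0.09 -0.72 -0.69] [ 0.23  0.56 -0.29  0.59 -1.01  2.39]
```

Run:
```python
from h import *
arm.move_straight(P(-.14,.12,.22),velocity=.25)
t=np.radians(40);a=R.from_euler('z',J[2]);Rt=a*R.from_euler('y',-t)*a.inv()*R.from_rotvec(rot(J[2]))
M=Rt.as_matrix();d=.28;pos=P(0,0,.079)-M[:,2]*(d-.162)-M[:,0]*.077
print(M.round(2).tolist(),pos.round(3));q=arm.inverse_kinematics(pos,Rt.as_rotvec());print(q)
arm.goto(pos,Rt.as_rotvec());arm.dwell(.2);st("look")
s=arm.state();c=arm.read_camera("wrist");T=wristT(s,c);np.savez("w2.npz",T=T)
cv2.imwrite("pics/w2full.png",c["frame"])
u,v=proj(c,P(0,0,.079),T).astype(int);print(u,v,proj(c,P(0,0,.086),T),proj(c,P(0,0,.072),T))
u0,v0=max(0,u-65),max(0,v-50);print("crop",u0,v0)
cv2.imwrite("pics/w2.png",cv2.resize(c["frame"][v0:v0+100,u0:u0+130],None,fx=6,fy=6,interpolation=2))
```

```text
[[0.76, -0.13, 0.64], [-0.1, -0.99, -0.08], [0.64, -0.0, -0.77]] [ 0.504 -0.114  0.12 ]
NoneTraceback (most recent call last):
  File "<stdin>", line 6, in <module>
plant.Unreachable: the arm cannot take that pose within its joint ranges
```

Run:
```python
from h import *
for yw in(0,-45,45,-90,90,):
  for tl in(15,25,35,45):
   for d in(.26,.30,.36):
    a=R.from_euler('z',J[2]+np.radians(yw));Rt=a*R.from_euler('y',-np.radians(tl))*R.from_euler('x',np.pi)
    M=Rt.as_matrix();pos=P(0,0,.079)-M[:,2]*(d-.162)-M[:,0]*.077
    q=arm.inverse_kinematics(pos,Rt.as_rotvec())
    if q is not None:print(yw,tl,d,pos.round(3),q.round(2))
st()
```

```text
0 15 0.26 [ 0.539 -0.118  0.154] [ 0.11  0.21 -0.51  0.11 -0.6   1.25]
0 15 0.3 [ 0.528 -0.117  0.192] [ 0.12  0.14 -0.47  0.1  -0.7   1.26]
0 15 0.36 [ 0.513 -0.115  0.25 ] [ 0.13  0.06 -0.41  0.09 -0.85  1.26]
0 25 0.26 [ 0.527 -0.117  0.135] [ 0.1   0.15 -0.83  0.53 -0.19  0.84]
0 25 0.3 [ 0.51  -0.114  0.172] [ 0.14  0.07 -0.76  0.35 -0.34  1.  ]
0 25 0.36 [ 0.485 -0.111  0.226] [ 0.17 -0.05 -0.69  0.26 -0.52  1.07]
-45 15 0.26 [ 0.577 -0.052  0.154] [ 0.31  0.29 -0.47  0.37 -0.75  0.09]
-45 15 0.3 [ 0.57  -0.044  0.192] [ 0.33  0.24 -0.42  0.33 -0.84  0.11]
-45 15 0.36 [ 0.561 -0.031  0.25 ] [ 0.36  0.18 -0.34  0.3  -0.99  0.13]
-45 25 0.26 [ 0.57  -0.043  0.135] [ 0.35  0.28 -0.72  0.81 -0.59 -0.37]
-45 25 0.3 [ 0.559 -0.029  0.172] [ 0.41  0.22 -0.67  0.69 -0.69 -0.3 ]
-45 25 0.36 [ 0.544 -0.009  0.226] [ 0.48  0.15 -0.59  0.59 -0.85 -0.22]
-45 35 0.26 [ 0.565 -0.036  0.115] [ 0.29  0.3  -0.89  1.37 -0.58 -0.89]
-45 35 0.3 [ 0.551 -0.018  0.148] [ 0.41  0.24 -0.86  1.16 -0.65 -0.77]
-45 35 0.36 [0.53  0.009 0.197] [ 0.55  0.16 -0.8   0.93 -0.79 -0.63]
-45 45 0.26 [ 0.562 -0.03
[... 1994 characters left out ...]
623 -0.241  0.135] [-0.34  0.61  0.25 -0.44 -1.34 -2.8 ]
90 25 0.3 [ 0.621 -0.258  0.172] [-0.36  0.59  0.31 -0.43 -1.42 -2.81]
90 25 0.36 [ 0.618 -0.283  0.226] [-0.4   0.58  0.42 -0.42 -1.54 -2.83]
90 35 0.26 [ 0.622 -0.249  0.115] [-0.43  0.69  0.33 -0.58 -1.44 -2.69]
90 35 0.3 [ 0.619 -0.272  0.148] [-0.46  0.67  0.39 -0.57 -1.52 -2.71]
90 35 0.36 [ 0.615 -0.306  0.197] [-0.5   0.67  0.5  -0.56 -1.64 -2.74]
90 45 0.26 [ 0.622 -0.254  0.094] [-0.51  0.77  0.39 -0.72 -1.55 -2.61]
90 45 0.3 [ 0.618 -0.282  0.122] [-0.54  0.77  0.45 -0.71 -1.62 -2.63]
90 45 0.36 [ 0.613 -0.324  0.165] [-0.59  0.77  0.57 -0.7  -1.74 -2.67]
 t19.4 jig [-0.1397  0.1201  0.2195] F [ 1.2 -0.2 -0.2] w 0.0651 g 0.0
```

Run:
```python
from h import *
a=R.from_euler('z',J[2]-np.pi/4);Rt=a*R.from_euler('y',-np.radians(35))*R.from_euler('x',np.pi)
M=Rt.as_matrix();pos=P(0,0,.079)-M[:,2]*(.30-.162)-M[:,0]*.077
arm.goto(pos,Rt.as_rotvec());arm.dwell(.2);st("look")
s=arm.state();c=arm.read_camera("wrist");T=wristT(s,c);np.savez("w2.npz",T=T)
u,v=proj(c,P(0,0,.079),T).astype(int);print(proj(c,P(0,0,.086),T),proj(c,P(0,0,.072),T))
u0,v0=max(0,u-60),max(0,v-50);print("crop",u0,v0)
cv2.imwrite("pics/w2.png",cv2.resize(c["frame"][v0:v0+95,u0:u0+130],None,fx=6,fy=6,interpolation=2))
```

```text
look t22.5 jig [-0.1005  0.1006  0.148 ] F [ 0.6 -0.8  0.3] w 0.0651 g 0.0
[284.46801004  97.76713692] [284.41560049 108.01292241]
crop 224 53
```

View pics/w2.png

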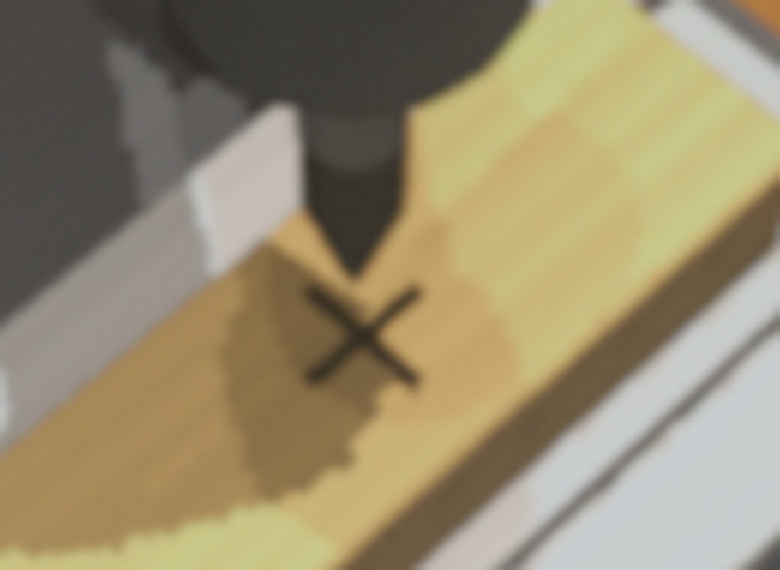

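The crop shows the point tip at (355,280) and the cross at (363,336), with the cross almost below the tip.

Run:
```python
from h import *
c=arm.read_camera("wrist");T=np.load("w2.npz")["T"]
q=lambda u,v:(224+u/6-.42,53+v/6-.42)
Rm=np.array([[np.cos(J[2]),np.sin(J[2])],[-np.sin(J[2]),np.cos(J[2])]])
A=Rm@(atz(c,*q(355,280),.086)[:2]-J[:2]);B=Rm@(atz(c,*q(363,336),.072)[:2]-J[:2]);print(A,B,B-A)
```

```text
Traceback (most recent call last):
  File "h.py", line 10, in atz
    o,d=ray(c,u,v,T); return (o+d*(z-o[2])/d[2])[:3]
        ~~~^^^^^^^^^
  File "h.py", line 6, in ray
    T=c["world_from_camera"] if T is None else T
      ~^^^^^^^^^^^^^^^^^^^^^
KeyError: 'world_from_camera'
```

Run:
```python
from h import *
c=arm.read_camera("wrist");T=np.load("w2.npz")["T"]
q=lambda u,v:(224+u/6-.42,53+v/6-.42)
Rm=np.array([[np.cos(J[2]),np.sin(J[2])],[-np.sin(J[2]),np.cos(J[2])]])
for vt in(280,283):
  A=Rm@(atz(c,*q(355,vt),.086,T)[:2]-J[:2]);B=Rm@(atz(c,*q(363,336),.072,T)[:2]-J[:2]);print(A,B,B-A)
```

```text
[-1.05521828e-05  1.95406156e-03] [-0.00019166  0.0005892 ] [-0.00018111 -0.00136486]
[-0.00034204  0.0022852 ] [-0.00019166  0.0005892 ] [ 0.00015038 -0.001696  ]
```

Offset is x ≈ 0 and y ≈ −1.5 mm. I'll re-grip, nudge +1.5 mm and look again.

Run:
```python
from h import *
Q2=rot(J[2]+np.pi/2)
lk=arm.state()["ee_pos"],arm.state()["ee_rot"]
arm.move_straight(P(-.12,.14,.2),velocity=.3)
arm.goto(P(0,.113,.12),Q2);arm.move_straight(P(0,.113,.055),velocity=.12);arm.dwell(.2);st("down")
arm.move_gripper(.04,grip_force=8);st("grip")
arm.move_straight(P(0,.1146,.055),velocity=.01);arm.dwell(.4);st("slid")
arm.move_gripper(.065);st("rel")
arm.move_straight(P(0,.115,.12),velocity=.15)
arm.move_straight(P(-.12,.14,.2),velocity=.3)
arm.goto(*lk);arm.dwell(.2);st("look")
s=arm.state();c=arm.read_camera("wrist");T=wristT(s,c);np.savez("w3.npz",T=T)
cv2.imwrite("pics/w3.png",cv2.resize(c["frame"][73:133,244:324],None,fx=9,fy=9,interpolation=2))
```

```text
down t26.9 jig [0.0007 0.1132 0.0561] F [-0.5  0.3  0.6] w 0.0649 g 0.0
grip t27.4 jig [0.0003 0.113  0.0552] F [ 0.2  0.3 -0.2] w 0.0453 g 8.0
slid t28.1 jig [0.0002 0.1145 0.0551] F [ 2.9 -3.1  1.4] w 0.0451 g 8.0
rel t28.7 jig [-1.000e-04  1.146e-01  5.500e-02] F [-0.4 -0.4  0.4] w 0.0652 g 0.0
look t33.0 jig [-0.1005  0.1006  0.148 ] F [ 0.2  0.1 -0.2] w 0.0648 g 0.0
```

View pics/w3.png

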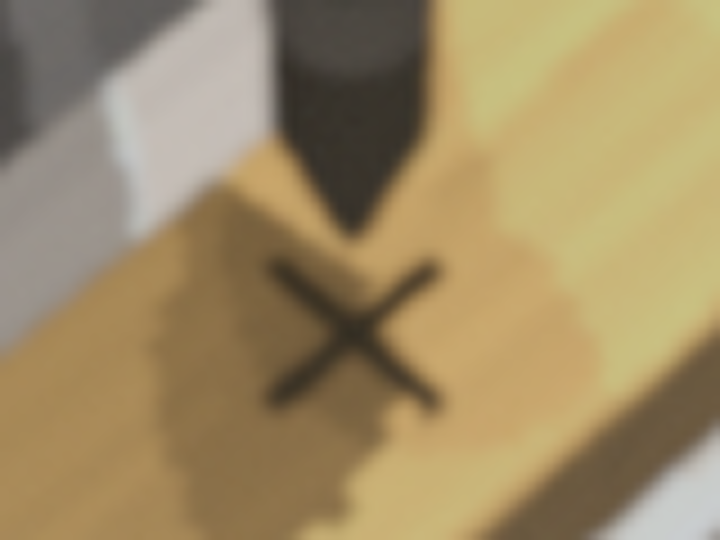

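Tip at (353,238) and cross at (352,334) give du ≈ 0 and dv ≈ 10.6 px against 10.25 expected, so they are aligned within about 0.4 mm. Now I'll press.

Run:
```python
from h import *
arm.move_straight(P(-.13,.13,.24),velocity=.25)
arm.goto(P(-.12,.10,.31),Q);arm.move_gripper(0,grip_force=20);st("up")
arm.move_straight(P(0,.001,.30),velocity=.2)
arm.move_straight(P(0,.001,.262),velocity=.1);arm.dwell(.2);st("above")
f0=arm.state()["ft_force"][2]
for z in [.254,.250,.245,.242,.2405,.2395,.2385,.2375,.2365,.2355]:
    arm.move_straight(P(0,.001,z),velocity=.025);arm.dwell(.1);st("press %.4f"%z)
    if arm.state()["ft_force"][2]-f0>22: break
```

```text
up t36.2 jig [-0.12  0.1   0.31] F [ 0.4 -0.1  0.1] w 0.0006 g 0.0
above t37.9 jig [0.0004 0.0011 0.2631] F [-0.4 -0.   0.2] w 0.0003 g 0.0
press 0.2540 t38.4 jig [0.     0.001  0.2542] F [0.3 0.6 2.2] w 0.0007 g 0.7
press 0.2500 t38.8 jig [1.000e-04 1.000e-03 2.502e-01] F [0.7 1.2 2.8] w 0.0002 g 1.2
press 0.2450 t39.3 jig [1.000e-04 1.000e-03 2.452e-01] F [0.3 0.5 3.8] w 0.0005 g 1.8
press 0.2420 t39.6 jig [1.000e-04 1.000e-03 2.423e-01] F [-1.   0.5  4.4] w 0.0003 g 2.2
press 0.2405 t40.0 jig [1.000e-04 1.000e-03 2.408e-01] F [-0.6 -0.   5.3] w 0.0006 g 2.5
press 0.2395 t40.4 jig [1.000e-04 1.000e-03 2.403e-01] F [-1.4  0.8  5.8] w 0.0003 g 3.3
press 0.2385 t40.7 jig [2.000e-04 1.000e-03 2.401e-01] F [-2.3  0.8  8.5] w 0.0003 g 4.4
press 0.2375 t41.0 jig [2.000e-04 1.000e-03 2.399e-01] F [-2.6  1.  11.7] w 0.0005 g 5.5
press 0.2365 t41.4 jig [2.000e-04 1.000e-03 2.397e-01] F [-4.1  1.5 12.6] w 0.0003 g 6.7
press 0.2355 t41.8 jig [2.000e-04 9.000e-04 2.395e-01] F [-5.1  1.2 15.5] w 0.0001 g 7.8
```

The point met the wood at 0.240 m as expected. I'll press a little harder to be sure of the bite, then release.

Run:
```python
from h import *
for z in(.2335,.2315,.230):
    arm.move_straight(P(0,.001,z),velocity=.03);arm.dwell(.15);st("press")
arm.move_straight(P(0,.001,.262),velocity=.06);st("up")
arm.move_straight(P(0,.001,.30),velocity=.15)
arm.move_straight(P(-.14,.10,.29),velocity=.3)
a=R.from_euler('z',J[2]-np.pi/4);Rt=a*R.from_euler('y',-np.radians(35))*R.from_euler('x',np.pi)
M=Rt.as_matrix();pos=P(0,0,.079)-M[:,2]*(.30-.162)-M[:,0]*.077
arm.goto(pos+[-.03,.03,.05],Rt.as_rotvec());arm.move_straight(pos,velocity=.15);arm.dwell(.2);st("look")
c=arm.read_camera("wrist")
cv2.imwrite("pics/w4.png",cv2.resize(c["frame"][63:143,224:344],None,fx=6.5,fy=6.5,interpolation=2))
```

```text
press t42.1 jig [2.000e-04 9.000e-04 2.392e-01] F [-7.3  2.6 20.7] w 0.0004 g 10.1
press t42.5 jig [0.0003 0.0009 0.2389] F [-9.1  4.2 24.3] w 0.0002 g 12.5
press t43.0 jig [0.0003 0.0009 0.2387] F [-10.7   4.   28.9] w 0.0003 g 14.3
up t43.6 jig [-0.0006  0.0011  0.2605] F [-0.5 -0.4  0.1] w 0.0001 g 0.0
look t46.8 jig [-0.1003  0.1014  0.1489] F [ 0.3 -0.1  0.6] w 0.0003 g 0.0
```

View pics/w4.png

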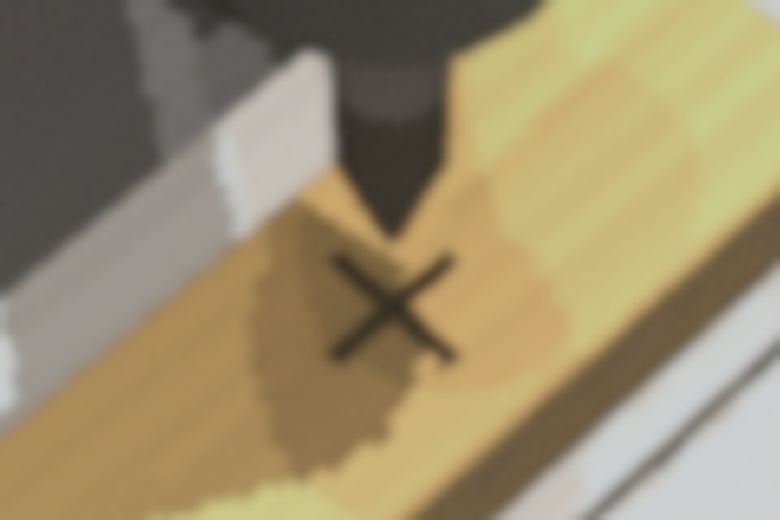

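The plunger has sprung back, with the tip at (393,238). The cross is still straight below it at (393,306), and there is no mark elsewhere. Nothing is being touched, so I'm handing in.

```bash
python3 -c "
from plant import arm
print(arm.hand_in())"
```

```text
the job is handed in; nothing more can be done
None
```

I handed the job in at about 47 s: the carrier is at the station, and the cross lined up under the point to within about 0.4 mm. I pressed the point into the wood with about 29 N and it sprang back, but the mark itself is too small to see in the last picture.

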